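Drain the last of a bottle from the decanting cradle

TASK

Stand the small silver cup upright on the round leather pad under the mouth of the bottle in the decanting cradle. Then take the crank by its free-turning wooden grip and wind it clockwise, slowly and steadily, until the bottle is tipped all the way down to its stop, with its mouth over the cup. Do not bump the bottle or its cradle, and leave the other things on the worktop where they are.

Things in the scene. Friction and masses are not known exactly. Their poses are not given: they have to be found in the camera images.
- decanting_stand: Fixed stand: dark wooden base 175 x 345 mm, top 20 mm over the worktop; brass posts carry the bottle's cradle on trunnions 165 mm up; worm wheel, dark green gear box and crank on the robot's side. Origin on the worktop under the trunnion axis. Yaw -0.2 to 0.05 rad; at zero yaw x points away from the robot (crank side to far side), y along the bottle from mouth to foot, z up.
- drip_pad (a point): Middle of the top of the round brown leather pad (68 mm diameter, 22 mm over the worktop) on the mouth end of the base, at (0, -121, 22) mm in the stand's frame; the mouth comes over it when fully tipped. Till then the neck hangs over it, underside 145 to 160 mm over the worktop: an upright hand would hit the neck, so lean it about 40 degrees to the crank side or beyond the mouth end.
- bottle_cradle: Tipping brass cradle (90 mm wide) with the dark bottle (300 mm long, 75 mm body) held in it, worm wheel at its side; origin on the trunnion axis, at the bottle's middle line, mouth towards its -y. Starts about level (mouth between 5 degrees up and 2 down); fully tipped the mouth points 30 degrees down and the foot has risen about 90 mm.
- bottle_mouth (a point): Middle of the bottle's mouth (lip diameter 31 mm), 140 mm from the trunnion axis. Fully tipped it lies about 26 mm above the rim of a cup on the pad, its lower lip about 13 mm.
- crank_center (a point): Point on the crank's axis level with the middle of the grip, at (-131, 153, 196) mm in the stand's frame. The axis leans 35 degrees from vertical, towards the robot and the foot end: outward it is (-0.406, 0.406, 0.819) in the stand's frame. The middle of the grip circles this point at 45 mm radius, square to that axis. The bottle rises close by: lean the hand with the axis.
- grip_middle (a point): Middle of the crank's free-turning grip: brown wooden barrel, 22 mm diameter, 46 mm long, parallel to the crank's axis. The arm's face lies 25 mm below this point along the axis, the grip's end 21 mm above it. It turns freely on its pin, so it can be held without regrasping, hand not turning, while it goes round.
- crank (a joint): Crank angle in rad, growing clockwise seen from above. At 0 the arm points along (0.579, -0.579, 0.574) of the stand's frame, at pi/2 along (-0.707, -0.707, 0). Starts between 0 and 4; hard stop at 19.85, where the bottle is fully tipped (11.25 degrees a turn). Needs 1 to 3 N at the grip; stays where it is left.
- cup: Small empty silver cup, loose, 53 mm wide at the rim, 36 mm at the foot, 46 mm high, 60 g, standing by itself on the worktop to the right. Origin at the middle of its underside, z up.
- candle: Bystander: part-burnt candle in a glass, 72 mm diameter, 71 mm high; origin under its middle.
- matches: Bystander: dark matchbox 40 x 64 x 16 mm; origin under its middle.
- cork: Bystander: cork lying on its side, 23 mm diameter, 45 mm long; origin under its middle.
- opener: Bystander: blue bottle opener lying flat, 36 x 166 x 8 mm; origin under its middle.
- notebook: Bystander: brown notebook 128 x 90 x 13 mm; origin under its middle.
- stopper: Bystander: wine stopper standing on its cap, 34 mm diameter, 45 mm high; origin under its middle.
- crank_grip: The same grip as a body; origin at its lower end, where it meets the arm, 25 mm below its middle; its z axis points outward along the crank's axis.

How it is judged (in metres and radians):
On the way, in this order (a step that is already met when the one before it is completed fails the run):
1. The cup stands upright on the leather pad, let go, before the bottle is tipped (horizontal distance between cup and drip_pad below 0.017 m and z of cup in the frame of drip_pad below 0.004 m and angle between cup's own z axis and vertical below 0.1 rad and contact force between the fingers and cup below 0.1 N and linear speed of cup below 0.03 m/s and value of joint crank below 6 rad), for 0.2 s.
2. The crank is more than half way, the fingers on its grip (value of joint crank above 11 rad and contact force between the fingers and crank_grip above 0.3 N).
At the end, for the whole second after the job is handed in: The crank is wound to within 0.75 rad of its stop (above 19.1 rad), so that the bottle is fully tipped; the cup stands upright (within 0.1 rad) and at rest on the leather pad, its middle within 18 mm of the bottle's mouth seen from above (value of joint crank above 19.1 rad and horizontal distance between cup and bottle_mouth below 0.018 m and z of cup in the frame of drip_pad below 0.004 m and angle between cup's own z axis and vertical below 0.1 rad and linear speed of cup below 0.02 m/s); the robot touches nothing.
It fails at once if The crank is spun (faster than 8 rad/s, about one and a quarter turns a second) (velocity of joint crank above 8 rad/s or velocity of joint crank below -8 rad/s).
It fails at once if The bottle or its cradle is bumped (over 4 N) (contact force between anything else and bottle_cradle above 4 N).
It fails at once if A bystander is moved more than 20 mm (distance of any of candle, matches, cork, opener, notebook, stopper from where it was at the start of the episode above 0.02 m).
It also fails if it takes over 72 s, if anything falls off the work surface, if the arm or the gripper's body presses on something with over 40 N, if the wrist force passes 120 N, or if a joint passes its speed limit or range.

ROBOT

A 6-joint arm with a two-finger parallel gripper is mounted at the origin on a cart in front of the work surface, level with it; the furniture and walls round the work are solid. World frame = base frame: x ahead of the robot, y to its left, z up, the work surface at z = 0. Lengths are in m, angles in degrees, forces in N, time in s.
With the tool pointing down it reaches from about 0.325 to 0.775 m from the base axis. Payload 5.5 kg.
Tool frame: the origin (TCP) lies between the finger pads; the fingertips stand 19 mm ahead of it and the grasp point (between the pads) is the TCP; z points along the fingers, x is the direction in which the jaws open and shut, and the axes are right-handed (so a half turn about z gives the same grasp; the last joint's range is limited). The gripper opens to 85 mm and grips with 20 to 120 N. Pads are 22 mm wide; open, the fingers measure 114 mm over their backs; the gripper's body (76 mm by 85 mm) begins 54 mm behind the grasp point. The pads swing forward as they close: fully open they stand 13 mm farther back than shut.
Start: joints at [-78.65, 5.22, 70.514, -0, 104.267, -3.249], TCP at [0.151, -0.581, 0.25] pointing down, gripper open.
Joint ranges: [-164.24, 164.24], [-49.07, 125.15], [9.68, 141.18], [-86.29, 266.29], [3.28, 154.24], [-151.56, 151.56]. Speed limits (degrees/s): [147.25, 147.25, 172.46, 180, 180, 180].

INTERFACE

Orientations are given as [roll, pitch, yaw] about the fixed x, y, z axes, in that order (R = Rz(yaw) Ry(pitch) Rx(roll)).
In Python, from station import ctrl gives the robot as it stands.
- The arm moves only by the tool drive_tool, never from a script. Its arguments are lists of equal length, an entry for each row: "turn": the turn, a rotation vector about the tool's x, y, z in units of pi rad (1.0 is pi rad), a list of three; "delta_pos": the shift along the tool's x, y, z in units of 0.5 m (1.0 is 0.5 m), a list of three; "fingers": the opening, from -1 (shut) to 1 (fully open). A call has 1 to 12 rows; each row is the pose to reach, as a shift and turn from the pose measured when the call began, along the tool's axes at that moment, turning the shorter way round; what a row does not reach only later rows make up. A row lasts 1/10 s, in which the tool goes at most 50 mm and 8.59 degrees, less where a joint would pass 70% of its speed; a pose out of reach is approached as far as the arm can. A call with a number of a shift or a turn outside -1 to 1 is refused whole. A call with a gripper value outside its range is refused whole. The fingers move at their own pace and stop on an object; "grip_force" is the grip in N (left out, the last holds). Time passes only in rows, so rows that repeat a pose let the fingers close. It gives the time, the measured TCP pose, the force and the opening at its end, in the units of the state.
- ctrl.get_state(): the state, without advancing time (a new reading comes with each control period).
- ctrl.grab_frame(name): name is "scene" or "top" or "wrist"; returns (picture, depth): 420x560x3 uint8, blue, green, red; 420x560 float32, m along the optical axis (not along the pixel's ray), 0 where there is no reading.
- ctrl.get_calibration(name): a dict with "mtx" (3x3 intrinsics, pixels), "R" (3x3) and "t" (3): a world point X has camera coordinates R X + t. Camera axes: x right, y down, z forward; pixel columns grow to the right and rows downward; lengths in m; the calibration is good to about 2 mm. The wrist camera is an equidistant fisheye: a pixel r from the principal point sees the ray r / f radians off the axis. A picture is of the moment at which its call begins: read the wrist's pose just before it. get_calibration takes no time and is no camera call; for the wrist camera it gives the pose at the moment of the call.
- ctrl.job_done(): hands the job in, once; it reports no verdict.
The state is a dict: "t": time; "joint_positions": joint angles; "qd": joint speeds; "joint_torque": joint torques, N m; "tcp_pos": TCP position; "tool_rot": TCP orientation; "ft_force": force on the tool from outside, world axes, zero at the start; "moment": the same for the moment, N m; "finger_gap": opening from 0.0 (shut) to 1.0 (fully open).
Only numpy, scipy, OpenCV 4.12 (cv2) and the standard library are available. Lean on these libraries where they do the work, as an engineer would, in place of code of your own. Each camera call takes 0.05 s, during which the arm holds its last target. There are 200 camera calls.

## Working session

There is one attempt and no reset: what is moved stays moved. The work goes in short steps, Python scripts to look and compute and a tool call to move; the robot and the scene stay as the last step left them, time stands still between calls to the robot, and variables do not carry over. Pictures are saved under pics/ and viewed, about 8 in all and at most 12, crops included, and the job is handed in when it is done.

Besides the shell and the picture viewer there is one more tool, called after "Emit:" as name(argument=value, ...), one argument or row to a line, values as JSON. drive_tool: Moves the arm, as the interface text tells. Shifts and turns lie within -1 to 1; 1 stands for 0.5 m of shift or pi rad of turn. Its arguments: {"type":"object","properties":{"turn":{"type":"array"},"delta_pos":{"type":"array"},"fingers":{"type":"array"},"grip_force":{"type":"number"}},"required":["turn","delta_pos","fingers"]}

```bash
ls; mkdir -p pics
python3 - <<'E'
from station import ctrl
import cv2,numpy as np
print(ctrl.get_state())
for n in ["scene","top"]:
    im,d=ctrl.grab_frame(n); c=ctrl.get_calibration(n)
    np.savez(f"pics/{n}0.npz",im=im,d=d,**{k:np.array(v) for k,v in c.items() if k in("mtx","R","t")})
    cv2.imwrite(f"pics/{n}0.png",im); print(n,c)
a=cv2.imread("pics/scene0.png");b=cv2.imread("pics/top0.png")
E
```

```text
pics
{'t': 0.0, 'joint_positions': array([-7.86513183e+01,  5.26392756e+00,  7.05825827e+01,  1.18867829e-05,
        1.04267862e+02, -3.24967509e+00]), 'qd': array([-0.04886576, -0.00424829,  0.04958291, -0.02011429, -0.03054286,
       -0.0113653 ]), 'joint_torque': array([ 7.86097389e-04, -4.58725154e+01, -4.18019593e+01,  1.09698083e-04,
        1.16827316e-02,  2.72427606e-06]), 'tcp_pos': array([ 0.15116313, -0.58038381,  0.24913536]), 'tool_rot': array([-1.79993505e+02,  1.14187424e-01, -7.54016338e+01]), 'ft_force': array([-0.26834158,  1.44497962, -1.03728147]), 'moment': array([ 0.00450461, -0.0613426 , -0.02053075]), 'finger_gap': 1.00614639062234}
scene {'mtx': array([[515.62282621,   0.        , 270.36961989],
       [  0.        , 515.62282621, 212.67443241],
       [  0.        ,   0.        ,   1.        ]]), 'R': array([[ 0.62482966, -0.78075723, -0.00245966],
       [-0.57892929, -0.46119109, -0.67241628],
       [ 0.5238595 ,  0.42156961, -0.7401691 ]]), 't': array([-0.35665969,  0.37098769,  1.35081432])}
top {'mtx': array([[463.14875617,   0.        , 280.10993636],
       [  0.        , 463.14875617, 216.38370712],
       [  0.        ,   0.        ,   1.        ]]), 'R': array([[-4.08682263e-04, -9.99987224e-01, -5.03838151e-03],
       [-9.83733661e-01,  1.30708781e-03, -1.79628440e-01],
       [ 1.79632730e-01,  4.88301453e-03, -9.83721626e-01]]), 't': array([-0.03059754,  0.55441535,  1.70371545])}
```

View pics/top0.png

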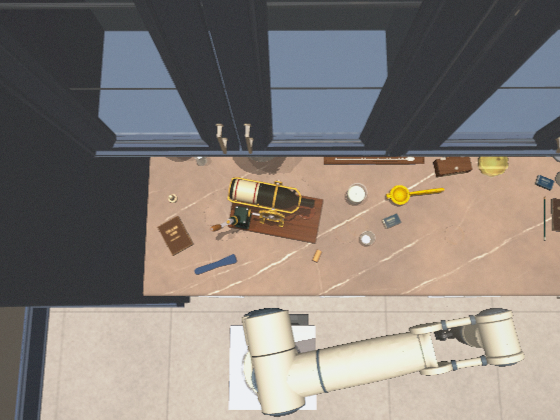

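View pics/scene0.png

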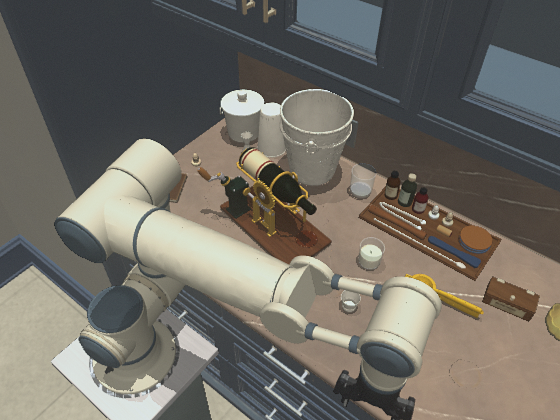

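Top view: cup near (367,239), candle (356,195), matches (391,221), cork (317,256), opener (215,265), stand base right edge from (323,196) to (317,243), grip near (218,227).

```bash
cat > h.py <<'E'
import numpy as np,cv2
from scipy.spatial.transform import Rotation as Ro
def load(n): return dict(np.load(f"pics/{n}.npz"))
def cloud(f):
    h,w=f["d"].shape; v,u=np.mgrid[:h,:w]; K=f["mtx"]; d=f["d"]
    P=np.stack([(u-K[0,2])/K[0,0]*d,(v-K[1,2])/K[1,1]*d,d],-1)
    return (P-f["t"])@f["R"]   # R^T (P-t)
def rot(rpy): return Ro.from_euler("xyz",rpy,degrees=True)
E
python3 - <<'E'
from h import *
for n in ["top0","scene0"]:
    f=load(n);P=cloud(f);z=P[...,2];ok=(f["d"]>0)&(P[...,0]>0.25)&(P[...,0]<0.9)&(abs(P[...,1])<0.5)
    print(n,"table z",np.median(z[ok&(abs(z)<.01)]))
    # base
    m=ok&(z>.013)&(z<.028)
    n_,lab,st,c=cv2.connectedComponentsWithStats(m.astype(np.uint8))
    for i in np.argsort(-st[1:,4])[:4]+1:
        q=P[lab==i]; print("z20 comp",st[i],cv2.minAreaRect((q[:,:2]*1000).astype(np.float32)),q[:,2].mean())
    m=ok&(z>.005)&(z<.09)
    n_,lab,st,c=cv2.connectedComponentsWithStats(m.astype(np.uint8))
    for i in range(1,n_):
        if st[i,4]>12: q=P[lab==i]; print(st[i],q.mean(0).round(3),q.min(0).round(3),q.max(0).round(3))
f=load("top0")
cv2.imwrite("pics/topc.png",cv2.resize(f["im"][150:290,140:420],None,fx=2.85,fy=2.85,interpolation=cv2.INTER_CUBIC))
E
```

```text
top0 table z 0.0004491541197611629
z20 comp [ 228  196   96   47 1666] ((574.818603515625, -13.990768432617188), (342.7019348144531, 176.33526611328125), 79.14054107666016) 0.020502704108753392
z20 comp [158 216  35  39 413] ((487.4637145996094, 375.22027587890625), (127.8953857421875, 94.21194458007812), 29.803808212280273) 0.016556025359222695
z20 comp [230 203  39  14 146] ((595.0014038085938, 91.20361328125), (51.0516471862793, 148.5479736328125), 6.012869358062744) 0.02023008701731749
z20 comp [383 213  19  15 135] ((543.116455078125, -460.76531982421875), (40.230995178222656, 64.2440185546875), 24.174732208251953) 0.018183988023808
[135 157  15 142 979] [0.513 0.49  0.048] [0.25  0.484 0.005] [0.8   0.495 0.09 ]
[194 157  13  12  90] [0.781 0.279 0.027] [0.757 0.263 0.005] [0.801 0.308 0.088]
[248 157  27   8  69] [0.781 0.038 0.042] [ 0.77  -0.007  0.006] [0.798 0.097 0.085]
[324 157  76  11 417] [ 0.785 -0.348  0.011] [ 0.759 -0.5    0.005] [ 0.802 -0.204  0.026]
[248 163  13  12  26] [0.756 0.078 0.008] [0.732 0.049 0.005] [0.777 0.096 0.013]
[382 181  21  24 234] [ 0.645 -0
[... 2663 characters left out ...]
 0.829 -0.356  0.014] [ 0.76  -0.5    0.005] [ 0.9   -0.194  0.039]
[402 192   6   8  17] [ 0.898 -0.289  0.058] [ 0.896 -0.297  0.041] [ 0.9   -0.279  0.069]
[ 218  195  114   69 3772] [ 0.556 -0.038  0.026] [ 0.468 -0.196  0.005] [0.687 0.188 0.09 ]
[279 199  16   7  35] [0.659 0.    0.03 ] [ 0.651 -0.032  0.005] [0.68  0.035 0.054]
[416 200   5   8  13] [ 0.897 -0.339  0.054] [ 0.894 -0.347  0.041] [ 0.9   -0.329  0.069]
[356 236  29  37 706] [ 0.641 -0.321  0.046] [ 0.605 -0.357  0.005] [ 0.738 -0.261  0.078]
[405 273  26  12 143] [ 0.665 -0.475  0.03 ] [ 0.634 -0.5    0.005] [ 0.705 -0.438  0.043]
[338 290  23  22 285] [ 0.476 -0.357  0.027] [ 0.446 -0.384  0.005] [ 0.5   -0.317  0.051]
```

View pics/topc.png

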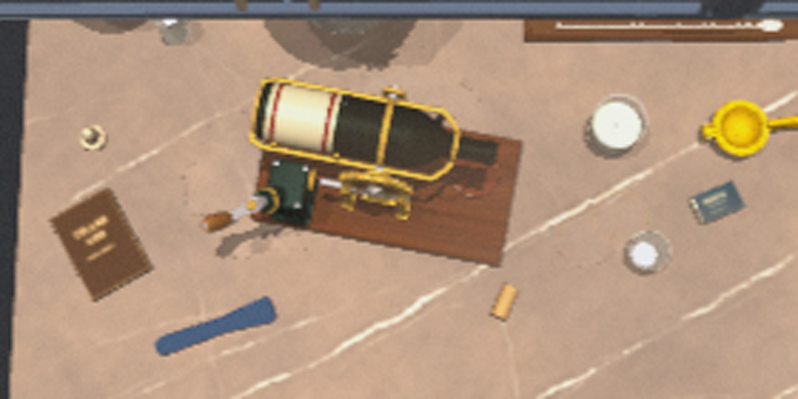

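```bash
cat >> h.py <<'E'
def tool(az,lean,xaz):
    """R with tool z pointing to azimuth az, leaning `lean` deg from down; x horizontal-ish near azimuth xaz"""
    a,l=np.radians([az,lean]); z=np.array([np.sin(l)*np.cos(a),np.sin(l)*np.sin(a),-np.cos(l)])
    x=np.array([np.cos(np.radians(xaz)),np.sin(np.radians(xaz)),0]); x-=z*(x@z); x/=np.linalg.norm(x)
    return np.c_[x,np.cross(z,x),z]
def rel(s,p,R):
    R0=rot(s["tool_rot"]).as_matrix()
    dp=R0.T@(np.array(p)-s["tcp_pos"])/0.5
    dr=Ro.from_matrix(R0.T@R).as_rotvec()/np.pi
    print("turn",dr.round(3).tolist(),"dpos",dp.round(3).tolist(),"dist mm",np.linalg.norm(dp)*500,"ang",np.linalg.norm(dr)*180)
E
python3 - <<'E'
from h import *
from station import ctrl
s=ctrl.get_state(); R0=rot(s["tool_rot"]).as_matrix()
c=ctrl.get_calibration("wrist"); cp=-c["R"].T@c["t"]
print("cam in tool",R0.T@(cp-s["tcp_pos"]),"axis in tool",(R0.T@c["R"].T).round(3)); print(c["mtx"])
for n in ["top0","scene0"]:
    f=load(n);P=cloud(f); X=P.reshape(-1,3)
    m=(X[:,0]>.45)&(X[:,0]<.75)&(X[:,1]>-.2)&(X[:,1]<.22)&(X[:,2]>.16)&(X[:,2]<.25)
    q=X[m]; b=q[q[:,2]>.18]
    e1=np.array([.184,.983]);e0=np.array([.983,-.184]); o=np.array([.576,-.013])
    for nm,w in(("z>.16",q),("z>.19",q[q[:,2]>.19])):
        y=(w[:,:2]-o)@e1; x=(w[:,:2]-o)@e0
        for lo in range(-160,200,30):
            k=(y*1000>=lo)&(y*1000<lo+30)
            if k.sum()>5: print(n,nm,lo,k.sum(),np.percentile(x[k]*1000,[3,50,97]).round(),np.percentile(w[k,2]*1000,[3,50,97]).round())
print("view pose"); rel(s,[.40,-.38,.26],tool(60,42,-30))
E
```

```text
cam in tool [-0.00064922 -0.08091469 -0.12409265] axis in tool [[ 1.     0.    -0.001]
 [-0.     0.949  0.314]
 [ 0.001 -0.314  0.949]]
[[325.1922621    0.         284.65322594]
 [  0.         325.1922621  207.43923021]
 [  0.           0.           1.        ]]
top0 z>.16 -160 14 [15. 26. 38.] [167. 175. 187.]
top0 z>.16 -130 67 [15. 26. 40.] [163. 174. 184.]
top0 z>.16 -100 79 [11. 25. 44.] [163. 178. 187.]
top0 z>.16 -70 134 [-2. 25. 69.] [163. 186. 200.]
top0 z>.16 -40 224 [-41.  15.  64.] [162. 195. 208.]
top0 z>.16 -10 288 [-44.  13.  82.] [165. 195. 212.]
top0 z>.16 20 227 [-41.  15.  66.] [161. 195. 206.]
top0 z>.16 50 201 [-14.  22.  71.] [162. 197. 207.]
top0 z>.16 80 193 [-13.  22.  65.] [161. 198. 208.]
top0 z>.16 110 233 [-86.  15.  71.] [161. 195. 208.]
top0 z>.16 140 208 [-99.  13.  68.] [162. 193. 207.]
top0 z>.16 170 55 [-133. -119.   -1.] [160. 179. 193.]
top0 z>.19 -70 44 [ 7. 28. 47.] [191. 196. 201.]
top0 z>.19 -40 146 [-40.  23.  54.] [191. 199. 209.]
top0 z>.19 -10 174 [-41.  20.  58.] [191. 201. 213.]
top0 z>.19 20 140 [-38.  25.  54.] [192. 199. 207.]
top0 z>
[... 799 characters left out ...]
00 [-103.   -2.   46.] [161. 187. 207.]
scene0 z>.16 170 92 [-136. -124.   -8.] [161. 179. 193.]
scene0 z>.19 -70 67 [ 7. 25. 44.] [190. 194. 202.]
scene0 z>.19 -40 181 [-42.  15.  51.] [191. 199. 207.]
scene0 z>.19 -10 215 [-43.  11.  58.] [192. 202. 212.]
scene0 z>.19 20 204 [-41.  24. 169.] [191. 202. 235.]
scene0 z>.19 50 171 [ -2.  23. 164.] [191. 203. 237.]
scene0 z>.19 80 192 [ -0.  31. 161.] [193. 205. 246.]
scene0 z>.19 110 147 [ -1.  20. 153.] [191. 204. 212.]
scene0 z>.19 140 92 [-1. 18. 48.] [194. 203. 208.]
scene0 z>.19 170 11 [-133. -130.  -11.] [191. 192. 197.]
view pose
turn [0.221, -0.092, -0.241] dpos [-0.263, -0.583, -0.021] dist mm 319.68432309422997 ang 61.05419872084634
```

Emit:
drive_tool(
  turn=[
    [0.22,-0.09,-0.24],
    [0.22,-0.09,-0.24],
    [0.22,-0.09,-0.24],
    [0.22,-0.09,-0.24],
    [0.22,-0.09,-0.24],
  ],
  delta_pos=[
    [-0.263,-0.583,-0.02],
    [-0.263,-0.583,-0.02],
    [-0.263,-0.583,-0.02],
    [-0.263,-0.583,-0.02],
    [-0.263,-0.583,-0.02],
  ],
  fingers=[1,1,1,1,1],
)

```text
t: 0.6
tcp_pos: [0.3467, -0.4224, 0.2578]
tool_rot: [-150.0, 3.3, -43.1]
ft_force: [0.1, 0.7, -0.8]
finger_gap: 1.004
```

Run:
```python
from h import *
from station import ctrl
s=ctrl.get_state(); print(s["joint_positions"].tolist(),s["tcp_pos"].tolist(),s["tool_rot"].tolist())
print(rot(s["tool_rot"]).as_matrix().round(3))
rel(s,[.40,-.38,.26],tool(60,42,-30))
```

```text
[-68.93060225233036, 5.623948399405812, 73.72119003104473, 28.097452459658246, 114.70549535471616, -16.209497220673178] [0.34668752160865174, -0.42243917597140707, 0.2578133278584529] [-150.03065447441784, 3.2928546864621056, -43.08219815042434]
[[ 0.729 -0.613  0.305]
 [-0.682 -0.613  0.399]
 [-0.057 -0.499 -0.865]]
turn [0.064, -0.028, -0.07] dpos [0.02, -0.12, 0.063] dist mm 68.17686957036565 ang 17.80342867574456
```

Emit:
drive_tool(
  turn=[
    [0.064,-0.028,-0.07],
    [0.064,-0.028,-0.07],
    [0.064,-0.028,-0.07],
    [0.064,-0.028,-0.07],
  ],
  delta_pos=[
    [0.02,-0.12,0.063],
    [0.02,-0.12,0.063],
    [0.02,-0.12,0.063],
    [0.02,-0.12,0.063],
  ],
  fingers=[1,1,1,1],
)

```text
t: 1.0
tcp_pos: [0.3999, -0.3804, 0.2585]
tool_rot: [-138.1, 0.2, -30.0]
ft_force: [-0.1, -0.1, 0.9]
finger_gap: 0.998
```

```bash
cat >> h.py <<'E'
RZ=lambda a:Ro.from_euler("z",a,degrees=True).as_matrix()
RY=lambda a:Ro.from_euler("y",a,degrees=True).as_matrix()
def fk(q,L):
    # L: h,a,L1,L2,d, o (elbow offset)
    h,a,L1,L2,d,o=L
    A=RZ(q[0]); B=A@RY(q[1]); C=B@RY(q[2]); R=C@RZ(q[3])@RY(q[4])@RZ(q[5]+180)
    p=A@[a,0,h]+B@[0,0,L1]+C@[o,0,L2]+R@[0,0,d]
    return p,R
E
python3 - <<'E'
from h import *
from station import ctrl
from scipy.optimize import least_squares
import json
s=ctrl.get_state()
W=[([-78.6513,5.26393,70.58258,0,104.26786,-3.2497],[.15116,-.58038,.24914],[-179.9935,.11419,-75.4016]),
([-68.9306,5.62395,73.72119,28.09745,114.7055,-16.2095],[.346688,-.422439,.257813],[-150.0307,3.29285,-43.0822]),
(s["joint_positions"].tolist(),s["tcp_pos"].tolist(),s["tool_rot"].tolist())]
json.dump(W,open("W.json","w"))
print(W[-1])
for q,p,r in W:
    print("rot err deg",np.degrees((Ro.from_matrix(fk(q,[0]*6)[1]).inv()*rot(r)).magnitude()))
f=lambda L:np.concatenate([fk(q,L)[0]-p for q,p,r in W]+[1e-3*L[[1,5]]])
r=least_squares(f,[.3,0,.4,.4,.25,0]);print(r.x.round(4),r.fun.round(4))
im,d=ctrl.grab_frame("wrist"); c=ctrl.get_calibration("wrist")
np.savez("pics/w1.npz",im=im,d=d,mtx=c["mtx"],R=c["R"],t=c["t"]); cv2.imwrite("pics/w1.png",im)
E
```

```text
([-65.71457664623226, 10.934697821153506, 71.75439050686373, 38.160650853437026, 118.84862072099297, -23.13358692378624], [0.39993515287839476, -0.38037942338830893, 0.25848750967521045], [-138.11662326938293, 0.15847663626740133, -30.0483860211381])
rot err deg 1.8280866630021422e-05
rot err deg 4.686154044174785e-05
rot err deg 3.6117593198062374e-14
[ 0.0079 -0.1322  0.281   0.7707  0.3909 -0.169 ] [-0.0333 -0.0067 -0.0001 -0.0041 -0.0016  0.0002  0.0032  0.0014 -0.0001
 -0.0001 -0.0002]
```

View pics/w1.png

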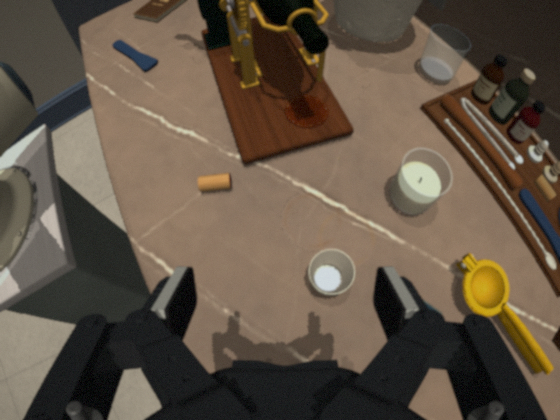

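The picture shows the cup at (330,272), the leather pad at about (303,110) under the neck (mouth about (318,40)), the cork at (214,183) and the candle at (420,185).

```bash
cat >> h.py <<'E'
def fk2(q,L):
    h,a,L1,L2,d,o,l=L
    p,R=fk(q,[h,a,L1,L2,d,o]); return p+RZ(q[0])@[0,l,0],R
def rays(f,u,v):
    K=f["mtx"]; x=(u-K[0,2])/K[0,0]; y=(v-K[1,2])/K[1,1]; r=np.hypot(x,y)+1e-12
    return np.stack([x/r*np.sin(r),y/r*np.sin(r),np.cos(r)],-1)@f["R"]  # world dirs
def campos(f): return -f["R"].T@f["t"]
def wcloud(f):
    h,w=f["d"].shape; v,u=np.mgrid[:h,:w]; D=rays(f,u,v); cz=D@f["R"][2]
    return campos(f)+D*(f["d"]/cz)[...,None]
def onplane(f,u,v,z):
    D=rays(f,np.array(u,float),np.array(v,float)); c=campos(f); return c+D*((z-c[2])/D[...,2])[...,None]
E
python3 - <<'E'
from h import *
import json
from scipy.optimize import least_squares
W=json.load(open("W.json"))
f_=lambda L:np.concatenate([fk2(q,L)[0]-p for q,p,r in W]+[1e-3*L[[1,5]]])
r=least_squares(f_,[.3,0,.4,.4,.25,0,.03]);print(r.x.round(4),np.abs(r.fun).max()); 
f=load("w1"); P=wcloud(f); z=P[...,2]
print("table",np.median(z[200:260,100:150]))
m=np.zeros(z.shape,bool); m[235:310,295:365]=1; m&=(z>.036)&(z<.06)&(np.hypot(P[...,0]-.478,P[...,1]+.36)<.05)
q=P[m]; print("cup rim pts",m.sum(),q.mean(0),np.percentile(q[:,2],[50,95,99]))
q=P[m&(z>.040)]; A=np.c_[2*q[:,:2],np.ones(len(q))]; s=np.linalg.lstsq(A,(q[:,:2]**2).sum(1),rcond=None)[0]; print("circle",s[:2],np.sqrt(s[2]+s[:2]@s[:2]))
m=(z>.012)&(z<.030)&(np.arange(420)[:,None]<170)&(P[...,0]<.8)
n,lab,st,c=cv2.connectedComponentsWithStats(m.astype(np.uint8)); i=1+np.argmax(st[1:,4]); q=P[lab==i]
print("base",cv2.minAreaRect((q[:,:2]*1000).astype(np.float32)),np.median(q[:,2]))
# ortho patches at z=.022 (pad) 
def ortho(x0,y0,n,res,zz):
    X,Y=np.meshgrid(x0+np.arange(n)*res,y0-np.arange(n)*res,indexing="ij"); X=X[::-1]
    Q=np.stack([X,Y,np.full_like(X,zz)],-1)@f["R"].T+f["t"]; rr=np.hypot(Q[...,0],Q[...,1]); th=np.arctan2(rr,Q[...,2])
    K=f["mtx"]; return cv2.remap(f["im"],(K[0,2]+K[0,0]*th*Q[...,0]/rr).astype(np.float32),(K[1,2]+K[1,1]*th*Q[...,1]/rr).astype(np.float32),cv2.INTER_CUBIC)
a=cv2.resize(ortho(.50,-.05,180,.001,.022),(540,540)); b=f["im"][40:180,200:370]
cv2.imwrite("pics/pad1.png",a)
E
```

```text
[ 1.572e-01 -1.000e-04  3.725e-01  5.586e-01  3.217e-01  9.670e-02
  3.400e-02] 9.674221830026513e-05
table -0.2516907880757511
cup rim pts 491 [ 0.47990843 -0.35506875  0.04328816] [0.04417985 0.04784756 0.04845648]
circle [ 0.47306118 -0.35792889] 0.025235507686070646
base ((577.138916015625, -12.6612548828125), (344.680419921875, 182.41981506347656), 78.9747085571289) 0.021152284225878004
```

View pics/pad1.png

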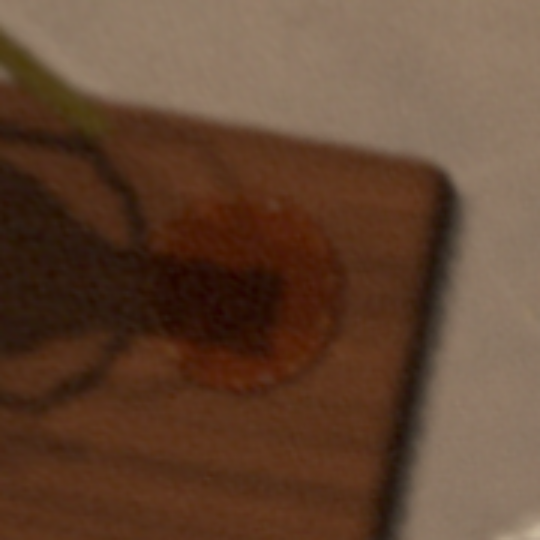

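The rectified view shows the pad as a disc centred at (241,293), i.e. world about (0.581, −0.130). Now I check the arm's reach for the candidate hand poses.

```bash
cat >> h.py <<'E'
LK=np.array([0.15722,-.0001,.3725,.5586,.3217,.0967,.034])
LO=np.array([-164.24,-49.07,9.68,-86.29,3.28,-151.56]);HI=np.array([164.24,125.15,141.18,266.29,154.24,151.56])
from scipy.optimize import least_squares
def ik(p,R,q0=None,n=25,seed=0):
    rng=np.random.default_rng(seed); best=None
    def f(q):
        P,Q=fk2(q,LK); return np.r_[(P-p)*10,Ro.from_matrix(Q.T@R).as_rotvec()]
    for k in range(n):
        s=q0 if (q0 is not None and k==0) else np.r_[np.degrees(np.arctan2(p[1],p[0]))+rng.uniform(-40,40),rng.uniform(-20,70),rng.uniform(30,120),rng.uniform(-86,266),rng.uniform(20,140),rng.uniform(-150,150)]
        r=least_squares(f,np.clip(s,LO+1,HI-1),bounds=(LO,HI),x_scale=30.)
        if r.cost<1e-8:
            m=min((r.x-LO).min(),(HI-r.x).min())
            if q0 is not None and k==0: return r.x,m
            if best is None or m>best[1]: best=(r.x,m)
    return best
E
python3 - <<'E'
from h import *
pad=np.array([.581,-.130,.055]); cup=np.array([.476,-.357,.033])
for az in (90,70,45,20,0):
  for xa in (az-90,az+90):
    for nm,p in(("pad",pad),("cup",cup)):
      b=ik(p,tool(az,43,xa),n=12); print(az,xa,nm,None if b is None else (b[0].round(0).tolist(),round(b[1],1)))
a=np.radians(-10.6); e0=np.array([np.cos(a),np.sin(a),0]);e1=np.array([-np.sin(a),np.cos(a),0]);o=np.array([.6036,-.0113,0])
cc=o-.131*e0+.153*e1+[0,0,.196]; ax=-.406*e0+.406*e1+np.array([0,0,.819]); print("cc",cc,ax)
az=np.degrees(np.arctan2(-ax[1],-ax[0]))
for xa in range(-180,180,30):
    b=ik(cc,tool(az,35,xa),n=12); print("crank",round(az),xa,None if b is None else (b[0].round(0).tolist(),round(b[1],1)))
E
```

```text
90 0 pad ([-34.0, 24.0, 78.0, 36.0, 103.0, -33.0], np.float64(51.3))
90 0 cup ([-53.0, 35.0, 65.0, 27.0, 114.0, -50.0], np.float64(40.2))
90 180 pad ([-34.0, 24.0, 78.0, 36.0, 103.0, 147.0], np.float64(5.0))
90 180 cup ([-53.0, 35.0, 65.0, 27.0, 114.0, 130.0], np.float64(21.2))
70 -20 pad ([-37.0, 14.0, 90.0, 41.0, 91.0, -22.0], np.float64(50.8))
70 -20 cup ([-57.0, 27.0, 76.0, 34.0, 104.0, -37.0], np.float64(50.5))
70 160 pad None
70 160 cup ([-57.0, 27.0, 76.0, 34.0, 104.0, 143.0], np.float64(8.8))
45 -45 pad ([-38.0, -0.0, 106.0, 45.0, 74.0, -5.0], np.float64(35.7))
45 -45 cup ([-61.0, 15.0, 92.0, 41.0, 89.0, -23.0], np.float64(49.6))
45 135 pad None
45 135 cup None
20 -70 pad ([-33.0, -14.0, 118.0, 42.0, 55.0, 19.0], np.float64(22.8))
20 -70 cup ([-62.0, 1.0, 107.0, 45.0, 72.0, -7.0], np.float64(34.4))
20 110 pad None
20 110 cup None
0 -90 pad ([-25.0, -23.0, 125.0, 26.0, 41.0, 51.0], np.float64(16.5))
0 -90 cup ([-59.0, -10.0, 117.0, 44.0, 57.0, 11.0], np.float64(23.8))
0 90 pad ([-25.0, -23.0, 125.0, 26.0, 41.0, -129.0], np.float64(16.5))
0 90 cup None
cc [0.50298003 0.16318674 0.196     ] [-0.3243875  0.473756   0.819    ]
crank -56 -180 None
crank -56 -150 None
crank -56 -120 None
crank -56 -90 ([35.0, -9.0, 95.0, -35.0, 93.0, 128.0], np.float64(23.4))
crank -56 -60 ([35.0, -9.0, 95.0, -35.0, 93.0, 94.0], np.float64(40.5))
crank -56 -30 ([35.0, -9.0, 95.0, -35.0, 93.0, 58.0], np.float64(40.5))
crank -56 0 ([35.0, -9.0, 95.0, -35.0, 93.0, 28.0], np.float64(40.5))
crank -56 30 ([35.0, -9.0, 95.0, -35.0, 93.0, 2.0], np.float64(40.5))
crank -56 60 ([35.0, -9.0, 95.0, -35.0, 93.0, -23.0], np.float64(40.5))
crank -56 90 ([35.0, -9.0, 95.0, -35.0, 93.0, -52.0], np.float64(40.5))
crank -56 120 ([35.0, -9.0, 95.0, -35.0, 93.0, -86.0], np.float64(40.5))
crank -56 150 ([35.0, -9.0, 95.0, -35.0, 93.0, -122.0], np.float64(29.5))
```

Run:
```python
from h import *
f=load("w1");P=wcloud(f)
print("table z",np.median(P[200:230,260:300,2]),np.median(P[310:330,300:350,2]))
for n,C in(("w1",P),("top0",cloud(load("top0"))),("scene0",cloud(load("scene0")))):
    X=C.reshape(-1,3); X=X[(np.hypot(X[:,0]-.476,X[:,1]+.358)<.045)&(X[:,2]>.010)&(X[:,2]<.055)]
    g=lambda c:np.hypot(X[:,0]-c[0],X[:,1]-c[1])-(.018+.0085*np.clip(X[:,2],0,.046)/.046)
    r=least_squares(g,[.476,-.358],loss="soft_l1",f_scale=.002); print(n,len(X),r.x.round(4),np.median(abs(r.fun)).round(4),X[:,2].max())
# rim edge: pixels on image -> outer contour of cup depth-independent at z=.046
m=np.zeros((420,560),np.uint8); X=P; m=((np.hypot(X[...,0]-.476,X[...,1]+.358)<.05)&(X[...,2]>.006)&(X[...,2]<.06)).astype(np.uint8)
cs,_=cv2.findContours(m,cv2.RETR_EXTERNAL,cv2.CHAIN_APPROX_NONE); c=max(cs,key=len)[:,0]
print("contour rows",c[:,1].min(),c[:,1].max(),c[:,0].min(),c[:,0].max())
def sil(p):
    t=np.linspace(0,2*np.pi,90); Q=np.r_[np.c_[p[0]+.0265*np.cos(t),p[1]+.0265*np.sin(t),0*t+.046],np.c_[p[0]+.018*np.cos(t),p[1]+.018*np.sin(t),0*t]]
    Q=Q@f["R"].T+f["t"]; rr=np.hypot(Q[:,0],Q[:,1]);th=np.arctan2(rr,Q[:,2]);K=f["mtx"]
    u=np.c_[K[0,2]+K[0,0]*th*Q[:,0]/rr,K[1,2]+K[1,1]*th*Q[:,1]/rr].astype(np.float32); return cv2.convexHull(u)
g=lambda p:[cv2.pointPolygonTest(sil(p),(float(a),float(b)),True) for a,b in c]
r=least_squares(g,[.476,-.358],loss="soft_l1",diff_step=1e-3);print("sil",r.x.round(4),np.abs(r.fun).mean())
rel({"tool_rot":[-138.11662326938293,0.15847663626740133,-30.0483860211381],"tcp_pos":[.39994,-.38038,.25849]},[.476,-.46,.25],tool(95,43,185))
for p in([.476,-.45,.22],[.476,-.357,.033],[.581,-.13,.055],[.581,-.25,.12]):print(ik(np.array(p),tool(95,43,185),n=12))
```

```text
table z 0.0014970505122081645 0.0015145689554639241
w1 1070 [ 0.4719 -0.3586] 0.001 0.048925399001044034
top0 95 [ 0.4739 -0.3604] 0.0013 0.05455482368388766
scene0 244 [ 0.4729 -0.3591] 0.0014 0.05067816176411429
contour rows 248 293 309 354
sil [ 0.4735 -0.3578] 0.4133162858509652
turn [-0.178, -0.008, 0.838] dpos [0.211, 0.057, -0.029] dist mm 110.43798304931143 ang 154.21798449761013
(array([-55.81950821,  45.48994091,  30.9546863 ,  30.19578434,
       138.61430983, 135.80169564]), np.float64(15.625690172975112))
(array([-51.86335334,  36.84906605,  62.5926122 ,  24.57738294,
       116.31936459, 126.98427858]), np.float64(24.57572142162084))
(array([-32.95706408,  26.02630642,  74.99099884,  33.97297511,
       105.78214639, 143.53868204]), np.float64(8.021317962891374))
(array([-40.54149572,  33.41922109,  58.24226017,  32.66090288,
       117.73429974, 142.27609222]), np.float64(9.283907780319879))
```

Emit:
drive_tool(
  turn=[
    [-0.178,-0.008,0.838],
    [-0.178,-0.008,0.838],
    [-0.178,-0.008,0.838],
    [-0.178,-0.008,0.838],
    [-0.178,-0.008,0.838],
    [-0.178,-0.008,0.838],
    [-0.178,-0.008,0.838],
    [-0.178,-0.008,0.838],
    [-0.178,-0.008,0.838],
    [-0.178,-0.008,0.838],
    [-0.178,-0.008,0.838],
    [-0.178,-0.008,0.838],
  ],
  delta_pos=[
    [0.211,0.057,-0.029],
    [0.211,0.057,-0.029],
    [0.211,0.057,-0.029],
    [0.211,0.057,-0.029],
    [0.211,0.057,-0.029],
    [0.211,0.057,-0.029],
    [0.211,0.057,-0.029],
    [0.211,0.057,-0.029],
    [0.211,0.057,-0.029],
    [0.211,0.057,-0.029],
    [0.211,0.057,-0.029],
    [0.211,0.057,-0.029],
  ],
  fingers=[1,1,1,1,1,1,1,1,1,1,1,1],
)

```text
t: 2.25
tcp_pos: [0.4746, -0.4612, 0.2527]
tool_rot: [159.5, 27.0, -131.7]
ft_force: [0.4, 0.4, -0.3]
finger_gap: 0.998
```

Run:
```python
from h import *
from station import ctrl
s=ctrl.get_state();print(s["joint_positions"].round(1)); R=tool(95,43,185); g=np.array([.473,-.3585,.033])
rel(s,g-.10*R[:,2],R)
```

```text
[-56.2  37.7  35.5  25.8 131.9  83.7]
turn [-0.061, -0.003, 0.276] dpos [0.082, -0.063, 0.283] dist mm 150.71079702614992 ang 50.83588192811381
```

Emit:
drive_tool(
  turn=[
    [-0.061,-0.003,0.276],
    [-0.061,-0.003,0.276],
    [-0.061,-0.003,0.276],
    [-0.061,-0.003,0.276],
    [-0.061,-0.003,0.276],
    [-0.061,-0.003,0.276],
    [-0.061,-0.003,0.276],
    [-0.061,-0.003,0.276],
  ],
  delta_pos=[
    [0.02,-0.016,0.07],
    [0.04,-0.03,0.14],
    [0.05,-0.04,0.2],
    [0.06,-0.05,0.24],
    [0.082,-0.063,0.283],
    [0.082,-0.063,0.283],
    [0.082,-0.063,0.283],
    [0.082,-0.063,0.283],
  ],
  fingers=[1,1,1,1,1,1,1,1],
)

```text
t: 3.05
tcp_pos: [0.4784, -0.4277, 0.1073]
tool_rot: [137.1, 0.2, -175.0]
ft_force: [0.9, -0.3, 0.9]
finger_gap: 1.003
```

Run:
```python
from h import *
from station import ctrl
s=ctrl.get_state();print(s["joint_positions"].round(1)); R=tool(95,43,185); g=np.array([.473,-.3585,.033])
rel(s,g,R)
c=ctrl.get_calibration("wrist"); im,d=ctrl.grab_frame("wrist")
np.savez("pics/w2.npz",im=im,d=d,mtx=c["mtx"],R=c["R"],t=c["t"]); cv2.imwrite("pics/w2.png",im)
f=load("w2");P=wcloud(f);X=P.reshape(-1,3); X=X[(np.hypot(X[:,0]-.473,X[:,1]+.358)<.040)&(X[:,2]>.008)&(X[:,2]<.055)]
G=lambda c:np.hypot(X[:,0]-c[0],X[:,1]-c[1])-(.018+.0085*np.clip(X[:,2],0,.046)/.046)
r=least_squares(G,[.473,-.358],loss="soft_l1",f_scale=.002); print(len(X),r.x.round(4),np.median(abs(r.fun)).round(4),X[:,2].max())
```

```text
[-54.8  43.   46.   25.5 126.9 128.9]
turn [-0.001, 0.001, 0.001] dpos [-0.001, 0.0, 0.203] dist mm 101.69171234598754 ang 0.20842868447417778
4216 [ 0.4736 -0.3577] 0.0008 0.04712885122831546
```

View pics/w2.png

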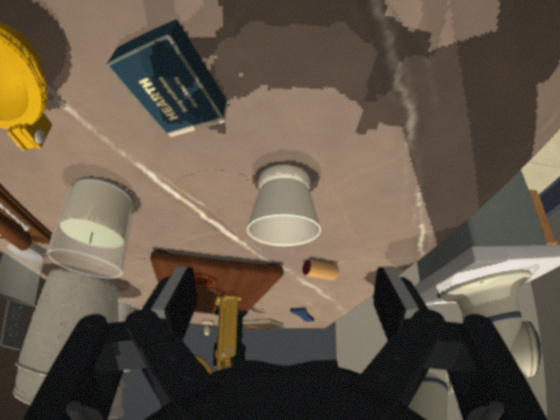

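The inverted view shows the cup centred between the open fingers at (284,210), confirming its position. I'll advance and grip.

Emit:
drive_tool(
  turn=[
    [0,0,0],
    [0,0,0],
    [0,0,0],
    [0,0,0],
    [0,0,0],
    [0,0,0],
    [0,0,0],
    [0,0,0],
    [0,0,0],
    [0,0,0],
    [0,0,0],
    [0,0,0],
  ],
  delta_pos=[
    [0,0,0.05],
    [0,0,0.1],
    [0,0,0.15],
    [0,0,0.19],
    [0,0,0.203],
    [0,0,0.203],
    [0,0,0.203],
    [0,0,0.203],
    [0,0,0.203],
    [0,0,0.203],
    [0,0,0.203],
    [0,0,0.203],
  ],
  fingers=[1,1,1,1,1,1,-1,-1,-1,-1,-1,-1],
  grip_force=25,
)

```text
t: 4.3
tcp_pos: [0.4732, -0.3597, 0.035]
tool_rot: [137.2, 0.3, -175.0]
ft_force: [-0.3, -3.1, 5.4]
finger_gap: 0.592
```

Run:
```python
from h import *
from station import ctrl
s=ctrl.get_state();print(s["tcp_pos"],s["finger_gap"]); R=tool(95,43,185)
off=np.array([.4736,-.3577,0])-[.581,-.1303,.022]   # cup->pad
tgt=s["tcp_pos"]-off
dirn=np.array([.184,.983,0])
print("lift");rel(s,s["tcp_pos"]+[0,0,.05],R)
print("pre");rel(s,tgt-.13*dirn+[0,0,.035],R)
print("over");rel(s,tgt+[0,0,.02],R)
print("down");rel(s,tgt,R)
```

```text
[ 0.47319784 -0.3596664   0.03496142] 0.5922238969458249
lift
turn [-0.001, 0.001, 0.001] dpos [-0.001, 0.068, -0.073] dist mm 50.000000000000014 ang 0.3802513321202526
pre
turn [-0.001, 0.001, 0.001] dpos [-0.184, 0.212, 0.042] dist mm 141.91568799819137 ang 0.3802513321202526
over
turn [-0.001, 0.001, 0.001] dpos [-0.254, 0.375, 0.234] dist mm 254.96964525213593 ang 0.3802513321202526
down
turn [-0.001, 0.001, 0.001] dpos [-0.254, 0.348, 0.264] dist mm 252.44706375792936 ang 0.3802513321202526
```

Emit:
drive_tool(
  turn=[
    [0,0,0],
    [0,0,0],
    [0,0,0],
    [0,0,0],
    [0,0,0],
    [0,0,0],
    [0,0,0],
    [0,0,0],
    [0,0,0],
    [0,0,0],
  ],
  delta_pos=[
    [0,0.02,-0.021],
    [0,0.05,-0.054],
    [0,0.09,-0.097],
    [-0.04,0.125,-0.077],
    [-0.08,0.155,-0.055],
    [-0.12,0.19,-0.03],
    [-0.16,0.22,-0.01],
    [-0.184,0.246,0.005],
    [-0.184,0.246,0.005],
    [-0.184,0.246,0.005],
  ],
  fingers=[-1,-1,-1,-1,-1,-1,-1,-1,-1,-1],
)

```text
t: 5.3
tcp_pos: [0.5562, -0.2602, 0.1174]
tool_rot: [137.3, 0.3, -175.0]
ft_force: [0.0, -0.5, -0.8]
finger_gap: 0.593
```

Run:
```python
from h import *
from station import ctrl
s=ctrl.get_state();print(s["tcp_pos"],s["tool_rot"],s["finger_gap"],s["ft_force"]); R=tool(95,43,185); R0=rot(s["tool_rot"]).as_matrix()
c=ctrl.get_calibration("wrist"); im,d=ctrl.grab_frame("wrist")
np.savez("pics/w3.npz",im=im,d=d,mtx=c["mtx"],R=c["R"],t=c["t"])
f=load("w3");P=wcloud(f);X=P.reshape(-1,3); e=s["tcp_pos"]
X=X[(np.hypot(X[:,0]-e[0],X[:,1]-e[1])<.040)&(abs(X[:,2]-e[2])<.06)]
# keep only between fingers
lx=(X-e)@R0[:,0]; X=X[abs(lx)<.022]
def G(p):
    ax=Ro.from_rotvec([p[3],p[4],0]).as_matrix()[:,2]; w=X-p[:3]; h=w@ax; rho=np.linalg.norm(w-h[:,None]*ax,axis=1)
    return np.where(h>.046,np.hypot(h-.046,rho-.0265),np.where(h<0,np.hypot(h,np.maximum(rho-.018,0)),rho-(.018+.0085*h/.046)))
b0=np.array([.4736,-.3577,0])-[.47319784,-.3596664,.03496142]
r=least_squares(G,np.r_[e+b0,0,0],loss="soft_l1",f_scale=.002); print(len(X),"cup base rel tcp",(r.x[:3]-e).round(4),"expected",b0,"tilt deg",np.degrees(r.x[3:]),np.median(abs(r.fun)))
print(X[:,2].max()-e[2],X[:,2].min()-e[2])
cup=e+b0; pad=np.array([.581,-.1303,.022])
d=np.array([.184,.983,0])
for k,(a,zz) in{"mid":(-.05,.03),"over":(0,.015),"down":(0,.001),"low":(0,-.002)}.items(): print(k);rel(s,pad+a*d+[0,0,zz]-b0,R)
```

```text
[ 0.5561648  -0.2602027   0.11744231] [ 137.27061909    0.28870911 -174.96292615] 0.5932437862282913 [ 0.02257256 -0.47183369 -0.83653582]
10387 cup base rel tcp [ 0.0002  0.0023 -0.0317] expected [ 0.00040216  0.0019664  -0.03496142] tilt deg [-0.02245203 -0.29153503] 0.0004939181813299089
0.012019126930363153 -0.0346463139482799
mid
turn [-0.002, 0.001, 0.001] dpos [-0.044, 0.072, 0.15] dist mm 85.83944498977975 ang 0.39738067084660184
over
turn [-0.002, 0.001, 0.001] dpos [-0.071, 0.122, 0.237] dist mm 137.96079228780238 ang 0.39738067084660184
down
turn [-0.002, 0.001, 0.001] dpos [-0.071, 0.103, 0.258] dist mm 143.18744707979977 ang 0.39738067084660184
low
turn [-0.002, 0.001, 0.001] dpos [-0.071, 0.099, 0.262] dist mm 144.45944176107093 ang 0.39738067084660184
```

Emit:
drive_tool(
  turn=[
    [0,0,0],
    [0,0,0],
    [0,0,0],
    [0,0,0],
    [0,0,0],
    [0,0,0],
    [0,0,0],
    [0,0,0],
    [0,0,0],
    [0,0,0],
    [0,0,0],
    [0,0,0],
  ],
  delta_pos=[
    [-0.015,0.024,0.05],
    [-0.03,0.048,0.1],
    [-0.044,0.072,0.15],
    [-0.051,0.085,0.175],
    [-0.058,0.098,0.2],
    [-0.065,0.11,0.22],
    [-0.071,0.122,0.237],
    [-0.071,0.122,0.237],
    [-0.071,0.115,0.245],
    [-0.071,0.109,0.252],
    [-0.071,0.103,0.258],
    [-0.071,0.103,0.258],
  ],
  fingers=[-1,-1,-1,-1,-1,-1,-1,-1,-1,-1,-1,-1],
)

```text
t: 6.55
tcp_pos: [0.5805, -0.1331, 0.0571]
tool_rot: [137.2, 0.3, -175.1]
ft_force: [0.1, -0.1, -0.4]
finger_gap: 0.593
```

Run:
```python
from h import *
from station import ctrl
s=ctrl.get_state();print(s["tcp_pos"],s["tool_rot"],s["finger_gap"],s["ft_force"])
b0=np.array([.0004,.0020,-.035]);print("cup",s["tcp_pos"]+b0, "joints",s["joint_positions"].round(1))
c=ctrl.get_calibration("wrist"); im,d=ctrl.grab_frame("wrist")
np.savez("pics/w4.npz",im=im,d=d,mtx=c["mtx"],R=c["R"],t=c["t"]); cv2.imwrite("pics/w4.png",im[::-1,::-1])
```

```text
[ 0.5805226  -0.13306037  0.05710556] [ 137.22724937    0.25052619 -175.05499749] 0.5928227782301717 [ 0.10144228 -0.08161446 -0.36963775]
cup [ 0.5809226  -0.13106037  0.02210556] joints [-33.2  25.8  75.   33.9 105.8 143.3]
```

View pics/w4.png

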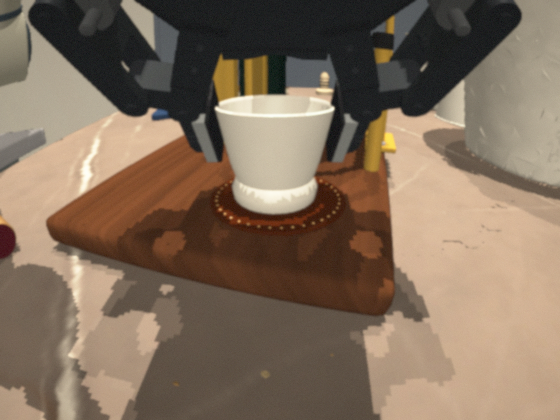

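Low view (rotated 180°): the cup foot (centre ~(274,198)) sits at the middle of the pad's stitched ring (213–343 wide, centre ~278, front edge row 228); nothing touches the neck.

Run:
```python
from h import *
from station import ctrl
f=load("w4")
for n,u,v in(("ringL",213,200),("ringR",343,200),("ringFront",278,229),("footL",233,195),("footR",317,195),("footFront",274,213)):
    print(n,onplane(f,559-u,419-v,.022).round(4))
s=ctrl.get_state(); R=rot(s["tool_rot"]).as_matrix()
print("per 1mm x/y/z in units",(R.T*.002).T.round(4) if 0 else (R.T@np.eye(3)*.002).round(5))
```

```text
ringL [ 0.5509 -0.1367  0.022 ]
ringR [ 0.6149 -0.1306  0.022 ]
ringFront [ 0.5848 -0.1604  0.022 ]
footL [ 0.5597 -0.1304  0.022 ]
footR [ 0.602  -0.1263  0.022 ]
footFront [ 0.5819 -0.147   0.022 ]
per 1mm x/y/z in units [[-1.99e-03 -1.70e-04 -1.00e-05]
 [-1.30e-04  1.46e-03  1.36e-03]
 [-1.10e-04  1.35e-03 -1.47e-03]]
```

Emit:
drive_tool(
  turn=[
    [0,0,0],
    [0,0,0],
    [0,0,0],
    [0,0,0],
    [0,0,0],
    [0,0,0],
    [0,0,0],
    [0,0,0],
    [0,0,0],
  ],
  delta_pos=[
    [-0.004,0.0,0.0],
    [-0.004,0.0,0.0],
    [-0.004,-0.0014,0.0014],
    [-0.004,-0.0014,0.0014],
    [-0.004,-0.0014,0.0014],
    [-0.004,-0.0014,0.0014],
    [-0.004,-0.0014,0.0014],
    [-0.004,-0.0014,0.0014],
    [-0.004,-0.0014,0.0014],
  ],
  fingers=[-1,-1,-1,-1,0.3,0.4,0.5,0.7,0.7],
)

```text
t: 7.5
tcp_pos: [0.5825, -0.1329, 0.0561]
tool_rot: [137.2, 0.2, -175.0]
ft_force: [0.9, -0.4, 0.3]
finger_gap: 0.853
```

Emit:
drive_tool(
  turn=[
    [0,0,0],
    [0,0,0],
    [0,0,0],
    [0,0,0],
    [0,0,0],
    [0,0,0],
    [0,0,0],
    [0,0,0],
  ],
  delta_pos=[
    [0,0,-0.02],
    [0,0,-0.05],
    [0,0,-0.09],
    [0,0,-0.14],
    [0,0,-0.2],
    [0,0,-0.26],
    [0,0,-0.26],
    [0,0,-0.26],
  ],
  fingers=[0.7,0.7,0.7,0.7,0.7,0.7,0.7,0.7],
)

```text
t: 8.3
tcp_pos: [0.5899, -0.2219, 0.1524]
tool_rot: [137.3, 0.3, -175.1]
ft_force: [-0.3, 0.6, -0.0]
finger_gap: 0.848
```

Run:
```python
from h import *
from station import ctrl
s=ctrl.get_state();print(s["tcp_pos"],s["tool_rot"],s["finger_gap"],s["ft_force"],s["joint_positions"].round(1))
c=ctrl.get_calibration("wrist"); im,d=ctrl.grab_frame("wrist")
np.savez("pics/w5.npz",im=im,d=d,mtx=c["mtx"],R=c["R"],t=c["t"]); cv2.imwrite("pics/w5.png",im[::-1,::-1])
f=load("w5");P=wcloud(f);X=P.reshape(-1,3); e=np.array([.583,-.129,.022])
X=X[(np.hypot(X[:,0]-e[0],X[:,1]-e[1])<.032)&(X[:,2]>.03)&(X[:,2]<.08)]
def G(p):
    ax=Ro.from_rotvec([p[3],p[4],0]).as_matrix()[:,2]; w=X-p[:3]; h=w@ax; rho=np.linalg.norm(w-h[:,None]*ax,axis=1)
    return np.where(h>.046,np.hypot(h-.046,rho-.0265),np.where(h<0,np.hypot(h,np.maximum(rho-.018,0)),rho-(.018+.0085*h/.046)))
r=least_squares(G,np.r_[e,0,0],loss="soft_l1",f_scale=.002); print(len(X),r.x[:3],"tilt",np.degrees(r.x[3:]),np.median(abs(r.fun)),X[:,2].max())
# plan crank approach orientation
a=np.radians(-10.6); e0=np.array([np.cos(a),np.sin(a),0]);e1=np.array([-np.sin(a),np.cos(a),0]);o=np.array([.583,-.129,0])+.121*e1
cc=o-.131*e0+.153*e1+[0,0,.196]; ax=-.406*e0+.406*e1+np.array([0,0,.819]); R=tool(np.degrees(np.arctan2(-ax[1],-ax[0])),35,120)
print("o",o,"cc",cc); p=cc+.16*ax; print(p); rel(s,p,R); print(ik(p,R,n=10)); print(ik(cc,R,n=10))
```

```text
[ 0.5899129  -0.22187793  0.15235682] [ 137.32523304    0.32396275 -175.11590826] 0.8479237028085084 [-0.27515165  0.55719771 -0.04774863] [-38.5  30.5  58.8  34.2 118.2 145.6]
3375 [ 0.58279981 -0.13054789  0.02681304] tilt [0.73524415 0.17064281] 0.0003809062862099831 0.06922906720120114
o [ 0.60525811 -0.01006482  0.        ] cc [0.50463814 0.16442191 0.196     ]
[0.45273614 0.24022287 0.32704   ]
turn [0.3, -0.309, 0.274] dpos [0.193, 0.932, 0.382] dist mm 512.7073552871442 ang 91.91320853759947
(array([ 44.68294614,  -6.09394381,  79.89779667, -36.66627381,
       109.07517479, -85.8198229 ]), np.float64(42.97605619010473))
(array([ 34.5217637 ,  -8.26765128,  95.16534868, -35.04160202,
        92.61065772, -86.31468089]), np.float64(40.80234871814885))
```

View pics/w5.png

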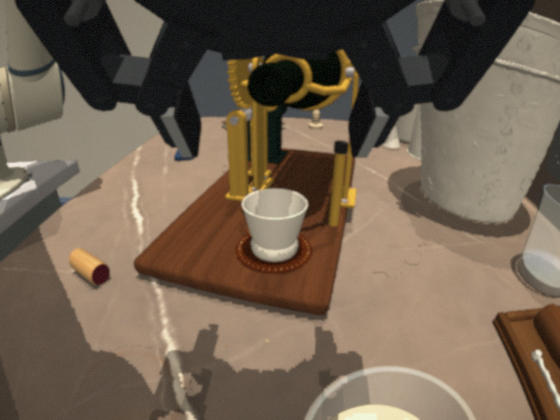

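The cup stands upright, centred in the stitched ring at (274,248), clear of the fingers. Now I unwind the wrist via safe waypoints towards the crank.

Run:
```python
from h import *
from station import ctrl
s=ctrl.get_state()
qc=np.array([44.7,-6.1,79.9,-36.7,109.1,-85.8])
for n,q in(("A",[-40,0,75,10,108,30]),("B",[5,-5,75,-10,110,-30]),("C",qc)):
    p,R=fk2(q,LK); print(n,p.round(3),"z",R[:,2].round(2)); rel(s,p,R); s={"tcp_pos":p,"tool_rot":Ro.from_matrix(R).as_euler("xyz",degrees=True)}
```

```text
A [ 0.475 -0.285  0.264] z [ 0.06  0.16 -0.98]
turn [0.149, 0.161, -0.588] dpos [0.239, 0.075, -0.239] dist mm 173.2501146628808 ang 112.99720779524607
B [0.523 0.027 0.311] z [ 0.01 -0.16 -0.99]
turn [-0.118, 0.017, -0.545] dpos [-0.542, -0.337, 0.015] dist mm 319.0260243245062 ang 100.40311008400337
C [0.453 0.24  0.327] z [ 0.32 -0.47 -0.82]
turn [-0.143, -0.086, -0.468] dpos [0.097, -0.427, -0.102] dist mm 224.96296182199833 ang 89.37339049492911
```

Run:
```python
from h import *
from station import ctrl
s=ctrl.get_state()
R=fk2([-40,0,75,10,108,30],LK)[1]; p=np.array([.42,-.30,.30]); rel(s,p,R); print(ik(p,R,q0=np.array([-40,0,75,10,108,30.]))[0])
```

```text
turn [0.149, 0.161, -0.588] dpos [0.35, 0.109, -0.307] dist mm 239.07850754360157 ang 112.99720779524607
[-45.0540172   -4.34651344  75.58293167   9.94889471 112.54434404
  25.61706608]
```

Emit:
drive_tool(
  turn=[
    [0,0,0],
    [0,0,0],
    [0.149,0.161,-0.588],
    [0.149,0.161,-0.588],
    [0.149,0.161,-0.588],
    [0.149,0.161,-0.588],
    [0.149,0.161,-0.588],
    [0.149,0.161,-0.588],
    [0.149,0.161,-0.588],
    [0.149,0.161,-0.588],
    [0.149,0.161,-0.588],
    [0.149,0.161,-0.588],
  ],
  delta_pos=[
    [0.06,0.018,-0.05],
    [0.12,0.036,-0.1],
    [0.18,0.055,-0.15],
    [0.24,0.07,-0.21],
    [0.3,0.09,-0.26],
    [0.35,0.109,-0.307],
    [0.35,0.109,-0.307],
    [0.35,0.109,-0.307],
    [0.35,0.109,-0.307],
    [0.35,0.109,-0.307],
    [0.35,0.109,-0.307],
    [0.35,0.109,-0.307],
  ],
  fingers=[1,1,1,1,1,1,1,1,1,1,1,1],
)

```text
t: 9.55
tcp_pos: [0.4203, -0.299, 0.2988]
tool_rot: [175.6, 14.9, -91.9]
ft_force: [-0.2, 0.2, 0.8]
finger_gap: 1.003
```

Run:
```python
from h import *
from station import ctrl
s=ctrl.get_state(); print(s["joint_positions"].round(1))
q=np.array([5,-5,75,-10,110,-30.]);R=fk2(q,LK)[1]; p=np.array([.38,.03,.36]); rel(s,p,R); print(ik(p,R,q0=q)[0])
```

```text
[-44.2   3.5  68.6   9.3 121.   51. ]
turn [-0.128, 0.109, -0.669] dpos [-0.664, 0.098, 0.058] dist mm 337.0717546460785 ang 124.09852156871386
[  7.27922903 -24.23620975  85.8495879  -10.69176353 118.62287559
 -29.4068025 ]
```

Emit:
drive_tool(
  turn=[
    [-0.128,0.109,-0.669],
    [-0.128,0.109,-0.669],
    [-0.128,0.109,-0.669],
    [-0.128,0.109,-0.669],
    [-0.128,0.109,-0.669],
    [-0.128,0.109,-0.669],
    [-0.128,0.109,-0.669],
    [-0.128,0.109,-0.669],
    [-0.128,0.109,-0.669],
    [-0.128,0.109,-0.669],
    [-0.128,0.109,-0.669],
    [-0.128,0.109,-0.669],
  ],
  delta_pos=[
    [-0.06,0.009,0.005],
    [-0.12,0.018,0.01],
    [-0.18,0.027,0.016],
    [-0.24,0.036,0.02],
    [-0.3,0.045,0.026],
    [-0.36,0.054,0.03],
    [-0.42,0.063,0.037],
    [-0.48,0.072,0.042],
    [-0.54,0.08,0.047],
    [-0.6,0.09,0.053],
    [-0.664,0.098,0.058],
    [-0.664,0.098,0.058],
  ],
  fingers=[1,1,1,1,1,1,1,1,1,1,1,1],
)

```text
t: 10.75
tcp_pos: [0.3794, 0.0329, 0.3595]
tool_rot: [173.9, 5.2, 10.9]
ft_force: [0.1, -0.7, -0.3]
finger_gap: 0.999
```

```bash
cat >> h.py <<'E'
a_=np.radians(-10.6); e0=np.array([np.cos(a_),np.sin(a_),0]);e1=np.array([-np.sin(a_),np.cos(a_),0]);e2=np.array([0,0,1.])
o_=np.array([.583,-.129,0])+.121*e1
S=np.c_[e0,e1,e2]; AX=S@[-.406,.406,.819]; AX/=np.linalg.norm(AX); CC=o_+S@[-.131,.153,.196]
RC=tool(np.degrees(np.arctan2(-AX[1],-AX[0])),np.degrees(np.arccos(AX[2])),120)
U0=S@[.579,-.579,.574]; U1=S@[-.707,-.707,0]
def gripat(th): return CC+.045*(np.cos(th)*U0+np.sin(th)*U1)
E
python3 - <<'E'
from h import *
from station import ctrl
s=ctrl.get_state(); print(s["joint_positions"].round(1)); print(CC,AX,RC.round(2))
rel(s,CC+.16*AX,RC)
E
```

```text
[  5.4 -21.   83.3  -7.7 122.   -9.6]
[0.50463814 0.16442191 0.196     ] [-0.3243173   0.47365347  0.81882274] [[-0.38  0.86  0.32]
 [ 0.73  0.5  -0.47]
 [-0.57  0.05 -0.82]]
turn [-0.196, -0.065, -0.569] dpos [0.227, -0.382, 0.004] dist mm 222.2707638469476 ang 109.00539457300961
```

Emit:
drive_tool(
  turn=[
    [-0.196,-0.065,-0.569],
    [-0.196,-0.065,-0.569],
    [-0.196,-0.065,-0.569],
    [-0.196,-0.065,-0.569],
    [-0.196,-0.065,-0.569],
    [-0.196,-0.065,-0.569],
    [-0.196,-0.065,-0.569],
    [-0.196,-0.065,-0.569],
    [-0.196,-0.065,-0.569],
    [-0.196,-0.065,-0.569],
    [-0.196,-0.065,-0.569],
    [-0.196,-0.065,-0.569],
  ],
  delta_pos=[
    [0.02,-0.035,0],
    [0.04,-0.07,0],
    [0.06,-0.1,0],
    [0.08,-0.135,0],
    [0.1,-0.17,0],
    [0.12,-0.2,0],
    [0.14,-0.235,0],
    [0.16,-0.27,0],
    [0.18,-0.3,0],
    [0.2,-0.34,0],
    [0.227,-0.382,0.004],
    [0.227,-0.382,0.004],
  ],
  fingers=[1,1,1,1,1,1,1,1,1,1,1,1],
)

```text
t: 11.95
tcp_pos: [0.4523, 0.2426, 0.3231]
tool_rot: [174.8, 33.9, 111.4]
ft_force: [-0.5, -1.4, -0.5]
finger_gap: 1.001
```

Run:
```python
from h import *
from station import ctrl
s=ctrl.get_state(); print(s["joint_positions"].round(1)); rel(s,CC+.16*AX,RC)
c=ctrl.get_calibration("wrist"); im,d=ctrl.grab_frame("wrist")
np.savez("pics/w6.npz",im=im,d=d,mtx=c["mtx"],R=c["R"],t=c["t"])
f=load("w6");P=wcloud(f)
K=f["mtx"]
def proj(Q):
    Q=np.atleast_2d(Q)@f["R"].T+f["t"]; rr=np.hypot(Q[:,0],Q[:,1]);th=np.arctan2(rr,Q[:,2]); return np.c_[K[0,2]+K[0,0]*th*Q[:,0]/rr,K[1,2]+K[1,1]*th*Q[:,1]/rr]
v=im.copy()
for t in np.arange(0,6.28,.3):
    for k,col in((.021,(0,255,255)),(-.025,(255,0,255))):
        q=proj(gripat(t)+k*AX)[0]; cv2.circle(v,tuple(int(x) for x in q),1,col,-1)
    if t<.1: cv2.putText(v,"0",tuple(int(x) for x in q),0,.4,(0,255,0))
# depth points in annulus near grip-mid height
w=P-CC; h=w@AX; pr=w-h[...,None]*AX; rho=np.linalg.norm(pr,axis=-1); ang=np.arctan2(pr@U1,pr@U0)
m=(f["d"]>0)&(h>-.015)&(h<.026)&(rho<.075)
X=w[m]; print("n",m.sum()); 
for lo in np.arange(-3.2,3.2,.4):
    k=m&(ang>=lo)&(ang<lo+.4); print(round(lo,1),k.sum(),np.median(rho[k]).round(4) if k.sum() else None, end="; ")
cv2.imwrite("pics/w6.png",v)
```

```text
[ 44.2  -4.3  78.3 -35.8 110.8 -80.3]
turn [-0.012, -0.003, -0.03] dpos [-0.008, -0.001, -0.004] dist mm 4.635431333560369 ang 5.8580222391169245
n 583
-3.2 461 0.0432; -2.8 22 0.0421; -2.4 0 None; -2.0 0 None; -1.6 0 None; -1.2 0 None; -0.8 0 None; -0.4 0 None; -0.0 0 None; 0.4 0 None; 0.8 0 None; 1.2 0 None; 1.6 0 None; 2.0 0 None; 2.4 0 None; 2.8 100 0.0433;
```

View pics/w6.png

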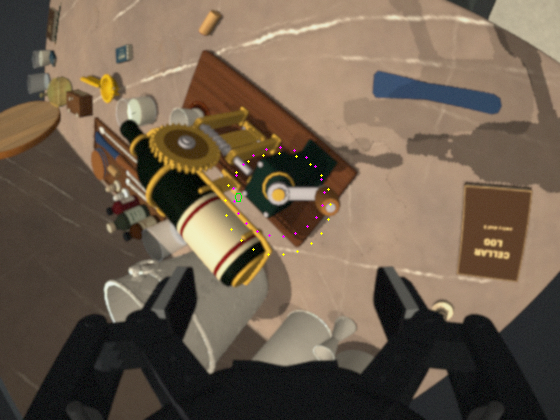

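The grip end shows at (330,205), on the predicted ring, on the far side from angle 0 (crank ≈ 3.1 rad). Fit it precisely.

Run:
```python
from h import *
from station import ctrl
f=load("w6");P=wcloud(f); w=P-CC; h=w@AX; pr=w-h[...,None]*AX; a=pr@U0;b=pr@U1
m=(f["d"]>0)&(h>-.022)&(h<.035)&(np.hypot(a+.045,b)<.025)
print("h pct",np.percentile(h[m],[1,5,50,80,95,99]).round(4))
# side points: model min(|rho-.011| , |h-.021| inside)
def G(p):
    r=np.hypot(a[m]-p[0],b[m]-p[1]); H=h[m]-p[2]
    return np.where(H>.0,np.hypot(H,np.maximum(r-.011,0)),np.where(r>.011,r-.011,np.minimum(.011-r,-H)))
r=least_squares(G,[-.045,0,.021],loss="soft_l1",f_scale=.002); a0,b0,ht=r.x
print("grip axis a,b,htop",r.x.round(4),"rho",np.hypot(a0,b0),"th",np.arctan2(b0,a0)%6.283,np.median(abs(r.fun)))
g=CC+a0*U0+b0*U1+(ht-.021)*AX; print("grip mid",g)
s=ctrl.get_state(); 
for k in(.10,.05,.003): print(k);rel(s,g+k*AX,RC)
```

```text
h pct [-0.0162 -0.0085  0.018   0.0211  0.0222  0.0229]
grip axis a,b,htop [-0.0439 -0.01    0.0209] rho 0.045064593069570384 th 3.3657990360088226 0.0006770854114249714
grip mid [0.49261762 0.19972353 0.17070141]
0.1
turn [-0.012, -0.003, -0.028] dpos [0.083, 0.01, 0.118] dist mm 72.1432642481975 ang 5.48019228813858
0.05
turn [-0.012, -0.003, -0.028] dpos [0.082, 0.013, 0.218] dist mm 116.54994830749605 ang 5.48019228813858
0.003
turn [-0.012, -0.003, -0.028] dpos [0.081, 0.017, 0.312] dist mm 161.3052259913766 ang 5.48019228813858
```

Emit:
drive_tool(
  turn=[
    [-0.012,-0.003,-0.028],
    [-0.012,-0.003,-0.028],
    [-0.012,-0.003,-0.028],
    [-0.012,-0.003,-0.028],
    [-0.012,-0.003,-0.028],
    [-0.012,-0.003,-0.028],
    [-0.012,-0.003,-0.028],
    [-0.012,-0.003,-0.028],
  ],
  delta_pos=[
    [0.04,0.005,0.03],
    [0.083,0.01,0.06],
    [0.083,0.01,0.118],
    [0.083,0.011,0.16],
    [0.082,0.012,0.19],
    [0.082,0.013,0.218],
    [0.082,0.013,0.218],
    [0.082,0.013,0.218],
  ],
  fingers=[-0.1,-0.1,-0.1,-0.1,-0.1,-0.1,-0.1,-0.1],
)

```text
t: 12.8
tcp_pos: [0.4763, 0.2233, 0.212]
tool_rot: [176.1, 34.9, 117.8]
ft_force: [-0.9, -0.8, 0.5]
finger_gap: 0.447
```

Run:
```python
from h import *
from station import ctrl
s=ctrl.get_state(); print(s["finger_gap"],s["ft_force"]); g=np.array([0.49261762,0.19972353,0.17070141])
rel(s,g+.005*AX,RC)
```

```text
0.4474980863754858 [-0.91137981 -0.78130931  0.52902644]
turn [0.0, 0.0, -0.0] dpos [0.001, 0.0, 0.091] dist mm 45.29781714352295 ang 0.08961414026048127
```

Emit:
drive_tool(
  turn=[
    [0,0,0],
    [0,0,0],
    [0,0,0],
    [0,0,0],
    [0,0,0],
    [0,0,0],
    [0,0,0],
    [0,0,0],
    [0,0,0],
    [0,0,0],
    [0,0,0],
  ],
  delta_pos=[
    [0,0,0.025],
    [0,0,0.05],
    [0,0,0.075],
    [0.001,0,0.091],
    [0.001,0,0.091],
    [0.001,0,0.091],
    [0.001,0,0.091],
    [0.001,0,0.091],
    [0.001,0,0.091],
    [0.001,0,0.091],
    [0.001,0,0.091],
  ],
  fingers=[-0.1,-0.1,-0.1,-0.1,-0.1,-0.3,-0.5,-1,-1,-1,-1],
  grip_force=25,
)

```text
t: 13.9
tcp_pos: [0.4913, 0.2019, 0.1753]
tool_rot: [176.1, 34.9, 117.7]
ft_force: [0.6, -4.1, 3.3]
finger_gap: 0.251
```

```bash
cat > plan.py <<'E'
from h import *
from station import ctrl
import sys
s=ctrl.get_state(); R=rot(s["tool_rot"]).as_matrix(); p=s["tcp_pos"]
w=p-CC; print("t",s["t"],"force",s["ft_force"].round(1),"gap",s["finger_gap"].round(3)); 
a,b=w@U0,w@U1; th=np.arctan2(b,a)%(2*np.pi); print("rho",np.hypot(a,b).round(4),"h",(w@AX).round(4),"th mod",round(th,3))
h=.005; st=float(sys.argv[1]); n=int(sys.argv[2])
dth=np.r_[np.arange(1,n+1)]*st
if len(sys.argv)>3: dth=np.minimum(dth,float(sys.argv[3]))
print([[round(float(v),3) for v in R.T@(gripat(th+d)+h*AX-p)/.5] for d in dth])
E
python3 plan.py .25 12
```

```text
Traceback (most recent call last):
  File "plan.py", line 5, in <module>
    w=p-CC; print("t",s["t"],"force",s["ft_force"].round(1),"gap",s["finger_gap"].round(3));
                                                                  ^^^^^^^^^^^^^^^^^^^^^
AttributeError: 'float' object has no attribute 'round'
```

```bash
sed -i 's/s\["finger_gap"\].round(3)/s["finger_gap"]/' plan.py; python3 plan.py .25 12
```

```text
t 13.9 force [ 0.6 -4.1  3.3] gap 0.2510306766316938
rho 0.0446 h 0.0051 th mod 3.371
[[-0.005, 0.022, 0.0], [-0.016, 0.041, 0.0], [-0.031, 0.058, 0.0], [-0.05, 0.07, 0.0], [-0.072, 0.076, 0.0], [-0.094, 0.078, 0.001], [-0.116, 0.074, 0.001], [-0.136, 0.064, 0.001], [-0.154, 0.05, 0.001], [-0.167, 0.032, 0.001], [-0.175, 0.011, 0.0], [-0.178, -0.011, 0.0]]
```

Emit:
drive_tool(
  turn=[
    [0,0,0],
    [0,0,0],
    [0,0,0],
    [0,0,0],
    [0,0,0],
    [0,0,0],
    [0,0,0],
    [0,0,0],
    [0,0,0],
    [0,0,0],
    [0,0,0],
    [0,0,0],
  ],
  delta_pos=[
    [-0.002,0.011,0],
    [-0.005,0.022,0],
    [-0.016,0.041,0],
    [-0.031,0.058,0],
    [-0.05,0.07,0],
    [-0.072,0.076,0],
    [-0.094,0.078,0],
    [-0.116,0.074,0],
    [-0.136,0.064,0],
    [-0.154,0.05,0],
    [-0.167,0.032,0],
    [-0.175,0.011,0],
  ],
  fingers=[-1,-1,-1,-1,-1,-1,-1,-1,-1,-1,-1,-1],
)

```text
t: 15.1
tcp_pos: [0.5292, 0.1398, 0.2266]
tool_rot: [176.0, 35.0, 117.6]
ft_force: [2.7, -0.4, 0.1]
finger_gap: 0.243
```

```bash
python3 plan.py .28 12
```

```text
t 15.1 force [ 2.7 -0.4  0.1] gap 0.24348242967228756
rho 0.046 h 0.0054 th mod 6.144
[[-0.0, -0.025, 0.001], [0.004, -0.05, 0.001], [0.015, -0.073, 0.001], [0.032, -0.091, 0.0], [0.054, -0.104, 0.0], [0.078, -0.111, 0.0], [0.103, -0.11, 0.0], [0.127, -0.103, 0.0], [0.148, -0.09, 0.0], [0.165, -0.071, 0.0], [0.175, -0.048, 0.0], [0.179, -0.023, 0.0]]
```

Emit:
drive_tool(
  turn=[
    [0,0,0],
    [0,0,0],
    [0,0,0],
    [0,0,0],
    [0,0,0],
    [0,0,0],
    [0,0,0],
    [0,0,0],
    [0,0,0],
    [0,0,0],
    [0,0,0],
    [0,0,0],
  ],
  delta_pos=[
    [0,-0.025,0],
    [0.004,-0.05,0],
    [0.015,-0.073,0],
    [0.032,-0.091,0],
    [0.054,-0.104,0],
    [0.078,-0.111,0],
    [0.103,-0.11,0],
    [0.127,-0.103,0],
    [0.148,-0.09,0],
    [0.165,-0.071,0],
    [0.175,-0.048,0],
    [0.179,-0.023,0],
  ],
  fingers=[-1,-1,-1,-1,-1,-1,-1,-1,-1,-1,-1,-1],
)

```text
t: 16.3
tcp_pos: [0.4846, 0.1983, 0.1748]
tool_rot: [176.1, 35.0, 117.6]
ft_force: [0.4, -4.3, 2.2]
finger_gap: 0.248
```

```bash
python3 plan.py .28 12
```

```text
t 16.3 force [ 0.4 -4.3  2.2] gap 0.24841292927830338
rho 0.0443 h 0.0052 th mod 3.201
[[-0.001, 0.025, 0.0], [-0.011, 0.048, 0.0], [-0.026, 0.068, 0.0], [-0.046, 0.083, 0.001], [-0.07, 0.091, 0.001], [-0.095, 0.093, 0.001], [-0.12, 0.088, 0.001], [-0.142, 0.076, 0.001], [-0.16, 0.059, 0.001], [-0.172, 0.037, 0.001], [-0.178, 0.012, 0.001], [-0.177, -0.013, 0.001]]
```

Now about 9.48 rad.

Emit:
drive_tool(
  turn=[
    [0,0,0],
    [0,0,0],
    [0,0,0],
    [0,0,0],
    [0,0,0],
    [0,0,0],
    [0,0,0],
    [0,0,0],
    [0,0,0],
    [0,0,0],
    [0,0,0],
    [0,0,0],
  ],
  delta_pos=[
    [-0.001,0.025,0],
    [-0.011,0.048,0],
    [-0.026,0.068,0],
    [-0.046,0.083,0],
    [-0.07,0.091,0],
    [-0.095,0.093,0],
    [-0.12,0.088,0],
    [-0.142,0.076,0],
    [-0.16,0.059,0],
    [-0.172,0.037,0],
    [-0.178,0.012,0],
    [-0.177,-0.013,0],
  ],
  fingers=[-1,-1,-1,-1,-1,-1,-1,-1,-1,-1,-1,-1],
)

```text
t: 17.5
tcp_pos: [0.5118, 0.1298, 0.2253]
tool_rot: [176.1, 35.0, 117.6]
ft_force: [-0.6, 4.3, -3.2]
finger_gap: 0.25
```

```bash
python3 plan.py .28 12
```

```text
t 17.5 force [-0.6  4.3 -3.2] gap 0.24972992623441076
rho 0.0456 h 0.0053 th mod 0.303
[[0.01, -0.023, 0.001], [0.024, -0.044, 0.001], [0.044, -0.059, 0.001], [0.068, -0.069, 0.0], [0.092, -0.071, 0.0], [0.117, -0.067, 0.0], [0.14, -0.056, 0.0], [0.158, -0.039, 0.0], [0.172, -0.018, 0.0], [0.178, 0.006, 0.0], [0.178, 0.032, 0.0], [0.171, 0.056, 0.0]]
```

Now 12.87 rad (2 turns + 0.30).

Emit:
drive_tool(
  turn=[
    [0,0,0],
    [0,0,0],
    [0,0,0],
    [0,0,0],
    [0,0,0],
    [0,0,0],
    [0,0,0],
    [0,0,0],
    [0,0,0],
    [0,0,0],
    [0,0,0],
    [0,0,0],
  ],
  delta_pos=[
    [0.01,-0.023,0],
    [0.024,-0.044,0],
    [0.044,-0.059,0],
    [0.068,-0.069,0],
    [0.092,-0.071,0],
    [0.117,-0.067,0],
    [0.14,-0.056,0],
    [0.158,-0.039,0],
    [0.172,-0.018,0],
    [0.178,0.006,0],
    [0.178,0.032,0],
    [0.171,0.056,0],
  ],
  fingers=[-1,-1,-1,-1,-1,-1,-1,-1,-1,-1,-1,-1],
)

```text
t: 18.7
tcp_pos: [0.503, 0.2057, 0.1779]
tool_rot: [176.2, 35.0, 117.6]
ft_force: [-1.9, 0.3, -0.7]
finger_gap: 0.251
```

```bash
python3 plan.py .25 12
```

```text
t 18.7 force [-1.9  0.3 -0.7] gap 0.25072011924206566
rho 0.0448 h 0.0052 th mod 3.655
[[-0.011, 0.019, 0.0], [-0.027, 0.035, 0.0], [-0.046, 0.047, 0.0], [-0.068, 0.053, 0.001], [-0.09, 0.053, 0.001], [-0.112, 0.048, 0.001], [-0.132, 0.038, 0.001], [-0.149, 0.023, 0.001], [-0.162, 0.005, 0.001], [-0.17, -0.016, 0.001], [-0.172, -0.038, 0.001], [-0.169, -0.061, 0.001]]
```

Emit:
drive_tool(
  turn=[
    [0,0,0],
    [0,0,0],
    [0,0,0],
    [0,0,0],
    [0,0,0],
    [0,0,0],
    [0,0,0],
    [0,0,0],
    [0,0,0],
    [0,0,0],
    [0,0,0],
    [0,0,0],
  ],
  delta_pos=[
    [-0.011,0.019,0],
    [-0.027,0.035,0],
    [-0.046,0.047,0],
    [-0.068,0.053,0],
    [-0.09,0.053,0],
    [-0.112,0.048,0],
    [-0.132,0.038,0],
    [-0.149,0.023,0],
    [-0.162,0.005,0],
    [-0.17,-0.016,0],
    [-0.172,-0.038,0],
    [-0.169,-0.061,0],
  ],
  fingers=[-1,-1,-1,-1,-1,-1,-1,-1,-1,-1,-1,-1],
)

```text
t: 19.9
tcp_pos: [0.5076, 0.1286, 0.2245]
tool_rot: [176.3, 34.9, 117.6]
ft_force: [1.3, 4.4, -2.6]
finger_gap: 0.251
```

```bash
python3 plan.py .15 5 0.68
```

```text
t 19.9 force [ 1.3  4.4 -2.6] gap 0.2508483292672901
rho 0.0456 h 0.0054 th mod 0.401
[[0.006, -0.012, 0.001], [0.013, -0.024, 0.001], [0.021, -0.034, 0.001], [0.031, -0.043, 0.001], [0.037, -0.048, 0.001]]
```

Emit:
drive_tool(
  turn=[
    [0,0,0],
    [0,0,0],
    [0,0,0],
    [0,0,0],
    [0,0,0],
    [0,0,0],
    [0,0,0],
  ],
  delta_pos=[
    [0.006,-0.012,0],
    [0.013,-0.024,0],
    [0.021,-0.034,0],
    [0.029,-0.041,0],
    [0.029,-0.041,0],
    [0.029,-0.041,0],
    [0.029,-0.041,0],
  ],
  fingers=[-1,-1,-1,-1,-1,-1,-1],
)

```text
t: 20.6
tcp_pos: [0.4842, 0.1291, 0.2149]
tool_rot: [176.3, 34.9, 117.7]
ft_force: [0.4, 2.9, -2.1]
finger_gap: 0.251
```

```bash
python3 plan.py .15 1; python3 -c "
from h import *
from station import ctrl
s=ctrl.get_state();print(s['joint_positions'].round(1))"
```

```text
t 20.6 force [ 0.4  2.9 -2.1] gap 0.25102013017112645
rho 0.0446 h 0.0054 th mod 0.97
[[0.01, -0.008, 0.001]]
[ 32.4 -14.4  98.6 -35.1  93.8 -89.4]
```

Emit:
drive_tool(
  turn=[
    [0,0,0],
    [0,0,0],
    [0,0,0],
    [0,0,0],
    [0,0,0],
    [0,0,0],
    [0,0,0],
    [0,0,0],
    [0,0,0],
    [0,0,0],
    [0,0,0],
  ],
  delta_pos=[
    [0,0,0],
    [0,0,0],
    [0,0,0],
    [0,0,0],
    [0,0,-0.02],
    [0,0,-0.06],
    [0,0,-0.11],
    [0,0,-0.16],
    [0,0,-0.22],
    [0,0,-0.22],
    [0,0,-0.22],
  ],
  fingers=[-0.3,-0.1,-0.1,-0.1,-0.1,-0.1,-0.1,-0.1,-0.1,-0.1,-0.1],
)

```text
t: 21.7
tcp_pos: [0.4487, 0.182, 0.3056]
tool_rot: [176.2, 34.9, 117.7]
ft_force: [-0.2, -0.1, -0.4]
finger_gap: 0.448
```

Run:
```python
from h import *
from station import ctrl
s=ctrl.get_state();print(s["tcp_pos"],s["ft_force"],s["finger_gap"])
c=ctrl.get_calibration("wrist"); im,d=ctrl.grab_frame("wrist")
np.savez("pics/w7.npz",im=im,d=d,mtx=c["mtx"],R=c["R"],t=c["t"]); f=load("w7");P=wcloud(f)
w=P-CC; h=w@AX; pr=w-h[...,None]*AX; a=pr@U0;b=pr@U1
m=(f["d"]>0)&(h>-.018)&(h<.035)&(abs(np.hypot(a,b)-.045)<.02)&(abs(np.angle(np.exp(1j*(np.arctan2(b,a)-.97))))<.5)
def G(p):
    r=np.hypot(a[m]-p[0],b[m]-p[1]); H=h[m]-p[2]
    return np.where(H>.0,np.hypot(H,np.maximum(r-.011,0)),np.where(r>.011,r-.011,np.minimum(.011-r,-H)))
r=least_squares(G,[.025,.037,.021],loss="soft_l1",f_scale=.002);print(m.sum(),r.x,"theta mod",np.arctan2(r.x[1],r.x[0]),"rho",np.hypot(*r.x[:2]))
q,_=ctrl.grab_frame("top");q2,d2=ctrl.grab_frame("scene")
z=np.load("pics/scene0.npz"); np.savez("pics/scene1.npz",im=q2,d=d2,mtx=z["mtx"],R=z["R"],t=z["t"])
A=cv2.resize(q[150:290,140:420],(560,280)); B=cv2.resize(q2[120:330,180:460],(560,420)) 
cv2.imwrite("pics/end.png",np.r_[cv2.resize(A,(420,210)),cv2.resize(B,(420,315))])
P=cloud(load("scene1"));X=P.reshape(-1,3)
X=X[(np.hypot(X[:,0]-.583,X[:,1]+.13)<.04)&(X[:,2]>.03)&(X[:,2]<.076)]
G=lambda c:np.hypot(X[:,0]-c[0],X[:,1]-c[1])-(.018+.0085*np.clip(X[:,2]-.022,0,.046)/.046)
r=least_squares(G,[.583,-.13],loss="soft_l1",f_scale=.002);print("cup",len(X),r.x,np.median(abs(r.fun)))
```

```text
[0.44873225 0.18197928 0.30563823] [-0.21426409 -0.14041811 -0.40532882] 0.44834906286888093
832 [0.02492576 0.03667542 0.0209443 ] theta mod 0.9738718617032568 rho 0.044343887838772064
cup 237 [ 0.58248379 -0.13196697] 0.0015181405252958913
```

View pics/end.png

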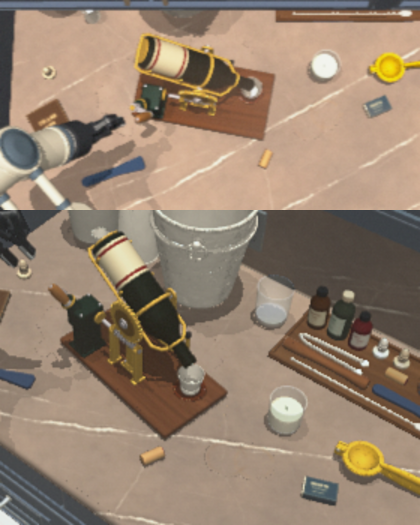

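The bottle is tipped with its mouth over the upright cup at (191,378) in the lower picture, and the hand is clear. Handing in.

```bash
python3 -c "
from station import ctrl
print(ctrl.get_state()['t']); print(ctrl.job_done())"
```

```text
21.85
the job is handed in; nothing more can be done
None
```

I stood the cup on the leather pad and wound the crank clockwise from about 3.37 rad to about 19.82 rad. Then I let go, backed the hand off and handed in at 21.85 s. No verdict was reported.

- **Crank:** refitting the grip from the last wrist view gave 0.974 rad past three full turns, which is 19.82 rad against the 19.85 stop. During winding it averaged under 3 rad/s. At the end of each move the wrist force was about 5 N or less.
- **Cup:** after release, the wrist view put it about 1.6 mm from the pad's middle with under 1° of tilt. The final scene view put it at (0.582, -0.132), about 3 mm from the middle, and the bottle's mouth is visibly over it.
- **Hand:** it is clear of everything, with the force reading near zero. In the last pictures the bystanders look where they started, but I did not measure them.

One check disagreed. A depth fit of the cup's underside gave readings 3 to 5 mm too high, both in the hand (about 3 mm) and on the pad (about 5 mm), mainly because that fit is weak in height. The rim height of 69 mm against the expected 68 mm, and the pictures, show the cup seated.

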